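# Load the spot plates wells up and start the colour reader

### The arm

A 6-joint arm with a two-finger parallel gripper is mounted at the origin on the work surface. World frame = base frame: x ahead of the robot, y to its left, z up, the work surface at z = 0. Lengths are in mm, angles in degrees, forces in N, time in s.
With the tool pointing down it reaches from about 375 to 900 mm from the base axis. Payload 3.1 kg.
Tool frame: the origin (TCP) lies midway between the tips of the shut fingers; the grasp point (between the pads) lies 19 mm behind it; z points along the fingers, y is the line along which they close (so a half turn about z gives the same grasp; the last joint's range is limited). The gripper opens to 85 mm and grips with 20 to 120 N. Pads are 22 mm wide; open, the fingers measure 114 mm over their backs; the gripper's body (76 mm by 85 mm) begins 54 mm behind the grasp point. The pads swing forward as they close: fully open they stand 13 mm farther back than shut.
Start: joints at [-85.399, 30.224, 82.088, -0, 67.689, -10.227], TCP at [159.975, -604.156, 231.31] pointing down, gripper open.
Joint ranges: [-176.69, 176.69], [-43.24, 126.21], [12.49, 139.97], [-82, 262], [0, 151.66], [-163.58, 163.58]. Speed limits (degrees/s): [159.86, 159.86, 180, 180, 180, 180].

### API

Orientations are given as a 3x3 rotation matrix whose columns are the frame's x, y, z axes.
In Python, from bench import r, claw, ik, optics gives the robot as it stands. The module is installed in compiled form; this text tells all that it offers. Calls block until the motion is done:
- r.reach(position, orientation): joint-space move of the TCP to a pose.
- r.movel(position, feed=150, rot=None, stop_force=None): straight line of the TCP; rot=None keeps the orientation; feed is the mean speed in mm/s. With stop_force (N) it stops when the force on the tool has changed by that much, and returns True; else False.
- r.move_j(angles): joint-space move.
- claw.ungrasp() and claw.close(effort=None): open the fingers fully, or close them until they stop; effort is the grip in N (None keeps the last).
- r.sleep(seconds).
- ik(position, orientation): joint angles nearest the present ones, or None.
- r.sense(): the state.
- optics.camera(name): name is "side" or "top"; returns the picture (400x640x3 uint8, red, green, blue); there is no depth.
- optics.camera_params(name): a dict with "camera_matrix" (3x3 intrinsics, pixels), "distortion" ([k1, k2, p1, p2, k3] as OpenCV has them; the pictures are not rectified), "eye" and "attitude" of the camera in the world. Camera axes: x right, y down, z forward; pixel columns grow to the right and rows downward; lengths in mm; the calibration is good to about 2 mm. A picture is of the moment at which its call begins. camera_params takes no time and is no camera call.
A pose or a line that the arm cannot do raises r.MotionError and nothing moves.
- r.sign_off(): hands the job in; it is judged then, once.
The state is a dict: "time_s": time; "qpos": joint angles; "qvel": joint speeds; "tau": joint torques, N m; "position": TCP position; "tool_rot": TCP orientation; "ft_force": force on the tool from outside, world axes, zero at the start; "moment": the same for the moment, N m; "opening": opening from 0.0 (shut) to 1.0 (fully open); "gripper_force": force on a finger pad.
Only numpy, scipy, OpenCV 4.12 (cv2) and the standard library are available. Lean on these libraries where they do the work, as an engineer would, in place of code of your own. Each camera call takes 0.05 s, during which the arm holds its last target. There are 200 camera calls.

### The job

Load every spot plate from the mat into the colour reader's open compartment, each lying flat with its wells up and none on top of another; any plate that lies wells down must first be turned over with the plate turner, by letting it fall flat across the turner's top edge so that it tips over and slides out below, not by rolling it over in the grip. When all are in, swing the lid fully shut and then, with the lid shut, press START. Leave the bottles, the beaker and the tube rack alone.

Things in the scene. Friction and masses are not known exactly. Their poses are not given: they have to be found in the camera images.
- plate1: white glazed porcelain spot plate, 72 x 48 x 8 mm, about 65 g; origin at its middle (4 mm from either face), x along the 72 mm, y along the 48 mm, z out of the face with the six wells (two rows of three, each with a raised rim); the other face is plain and flat. z up = wells up, z down = wells down. It may be absent
- plate2: white glazed porcelain spot plate, 72 x 48 x 8 mm, about 65 g; origin at its middle (4 mm from either face), x along the 72 mm, y along the 48 mm, z out of the face with the six wells (two rows of three, each with a raised rim); the other face is plain and flat. z up = wells up, z down = wells down. It may be absent
- plate3: white glazed porcelain spot plate, 72 x 48 x 8 mm, about 65 g; origin at its middle (4 mm from either face), x along the 72 mm, y along the 48 mm, z out of the face with the six wells (two rows of three, each with a raised rim); the other face is plain and flat. z up = wells up, z down = wells down. It may be absent
- plate4: white glazed porcelain spot plate, 72 x 48 x 8 mm, about 65 g; origin at its middle (4 mm from either face), x along the 72 mm, y along the 48 mm, z out of the face with the six wells (two rows of three, each with a raised rim); the other face is plain and flat. z up = wells up, z down = wells down. It may be absent
- plate5: white glazed porcelain spot plate, 72 x 48 x 8 mm, about 65 g; origin at its middle (4 mm from either face), x along the 72 mm, y along the 48 mm, z out of the face with the six wells (two rows of three, each with a raised rim); the other face is plain and flat. z up = wells up, z down = wells down. It may be absent
- mat: black rubber drain mat, 250 (x) x 350 (y) x 3 mm, fixed; origin under its centre. The plates lie on it at the start, some wells up, some wells down, at any yaw within about 0.6 rad of the mat's
- turner: plate turner: fixed stand of polished sheet on which plates slide easily (friction 0.2); origin on the bench, z up. Two side panels 60 mm apart inside (x = -5 to 140 mm, 128 mm high). Between them a main ramp climbs at 40 degrees from x = -20, z = 4 to x = 140, z = 138 mm; above it a parallel apron, 60 mm long, ends in the free top edge, 68 mm square above the ramp
- turner_edge (a point): middle of the apron's top edge, 143 mm above the bench, at x = 40 mm of the turner, 66 mm long along y. A level plate (72 mm side along the turner's x) let go 5 to 15 mm above it with its middle 12 to 28 mm beyond it on the +x side tips over, +x end first, and slides out under the apron to the tray, turned, in about 1 s; on the -x side, or over 38 mm beyond, it comes out unturned
- turner_tray (a point): middle of the turner's flat landing tray, 125 (x) x 110 (y) mm, on its surface 4 mm above the bench, at x = -82 mm of the turner; axes as the turner's. Its -x end has a stop 16 mm high, its sides are open. A turned plate comes to rest flat on it, mostly near the stop; take it away before the next is turned
- reader: benchtop colour reader, fixed: light grey housing 200 (x) x 230 (y) mm with an open-topped compartment, and on its +x side a console 100 x 230 x 117 mm (black panel with screen and keys). Origin on the bench under the middle of the compartment, z up
- reader_floor (a point): middle of the compartment's dark flat floor, 85 mm above the bench; axes as the reader's. The compartment is 170 (x) x 200 (y) mm inside and 25 mm deep (rim 110 mm above the bench, walls 15 mm thick): room for four plates side by side in two rows, 72 mm sides along the reader's x
- lid (a joint): black lid on a hinge along the reader's x at its -y side: 0 = shut, 1.8 = fully open (leaning slightly back). At the start 1.7 to 1.8. The hinge is damped: pulled past the upright towards the compartment to less than about 1.2 rad, the lid sinks shut by its own weight in 1 to 4 s; moving it takes 1 to 5 N near its free edge
- lid_hinge (a point): middle of the hinge line, at y = -115 mm, z = 111 mm of the reader (this point moves with the reader only)
- lid_edge (a point): middle of the lid's free edge, 226 mm from the hinge; the lid is 198 mm wide and 12 mm thick, its upper face 12 mm from the plane through the hinge
- start (a joint): START push button on the console, travel 0 (up) to 0.006 m (fully down); springs back; takes 5 N. It counts as pressed above 0.004
- start_top (a point): middle of the top of the grey round START button, 22 mm across, in a black collar 38 mm across; button top about 22 mm above the console
- reagent: clear bottle with green cap, 70 mm across, 150 mm high; origin under its centre; leave alone
- amber: amber bottle with white cap, 64 mm across, 140 mm high; origin under its centre; leave alone
- beaker: glass beaker, 72 mm across, 90 mm high; origin under its centre; leave alone
- tube_rack: white rack 70 x 160 mm, 94 mm high with green-capped tubes; origin under its centre; leave alone
Mind the look-alikes: they are no part of the job. What is shaped like the plate2 but red or turquoise is not meant.

How it is judged:
By the outcome, as a careful person would: the job done as asked, in the order asked, and still so for the second after the job is handed in, with the robot touching nothing.
Of plate1, plate2, plate3, plate4, plate5 only 3 to 4 are there at a start; the rules pass over those that are not, and their reading is None.
At some moment in a run one of plate1, plate2, plate3, plate4, plate5 may be knocked a few centimetres aside while the robot is not near it.
Once in a run the grip may slacken for a moment while it holds something.
It also fails if it takes over 210 s, if anything falls off the work surface, if the arm or the gripper's body presses on something with over 40 N, if the wrist force passes 120 N, or if a joint passes its speed limit or range.

## Working session

There is one attempt and no reset: what is moved stays moved. The work goes in short steps, each a Python script; the robot and the scene stay as the last script left them, time stands still between calls to the robot, and variables do not carry over. Pictures are saved under pics/ and viewed, at most 14 in all, crops included, and the job is handed in when it is done.

```bash
mkdir -p pics; python3 - <<'E'
from bench import r,claw,ik,optics
import cv2
for n in("top","side"):
    im=optics.camera(n); cv2.imwrite(f"pics/{n}0.png",im[:,:,::-1]); print(n,optics.camera_params(n))
print(r.sense())
E
```

```text
top {'camera_matrix': array([[370.42731438,   0.        , 323.55590259],
       [  0.        , 370.42731438, 199.19408258],
       [  0.        ,   0.        ,   1.        ]]), 'distortion': array([-0.04518718,  0.        ,  0.        ,  0.        ,  0.        ]), 'eye': array([ 449.98509546,   90.02408933, 1329.83035894]), 'attitude': array([[-0.02602607, -0.99641026,  0.08055586],
       [-0.99964851,  0.02634817,  0.00293794],
       [-0.00504989, -0.08045108, -0.99674577]])}
side {'camera_matrix': array([[442.20184732,   0.        , 325.26166831],
       [  0.        , 442.20184732, 199.57826071],
       [  0.        ,   0.        ,   1.        ]]), 'distortion': array([-0.05881861,  0.        ,  0.        ,  0.        ,  0.        ]), 'eye': array([ 427.86227681, 1240.17268968, 1019.21014439]), 'attitude': array([[-0.99580157, -0.04849484,  0.07763693],
       [-0.09098428,  0.61752417, -0.78127188],
       [-0.01005503, -0.78505551, -0.61934381]])}
{'time_s': 0.1, 'qpos': array([-8.53994397e+01,  3.02730649e+01,  8.21520810e+01, -2.14214746e-05,
        6.76893208e+01, -1.02275092e+01]), 'qvel': array([ 0.04275206, -0.14854953, -0.18211646,  0.07336512, -0.09044719,
        0.04762215]), 'tau': array([-8.96592865e-04, -4.43306780e+01, -1.78586984e+01, -1.82704903e-04,
        3.90729183e-03, -1.46055157e-05]), 'position': array([ 159.92115141, -603.500869  ,  230.42078317]), 'tool_rot': array([[ 9.66698120e-01,  2.55919359e-01, -1.60587169e-04],
       [ 2.55919164e-01, -9.66696134e-01,  1.99135433e-03],
       [ 3.54387127e-04, -1.96613582e-03, -9.99998004e-01]]), 'ft_force': array([ 0.35406104,  0.05157613, -0.90826207]), 'moment': array([-0.05449297,  0.02996469, -0.03304838]), 'gripper_force': 0.0, 'opening': 0.9964772512459239}
```

View pics/top0.png

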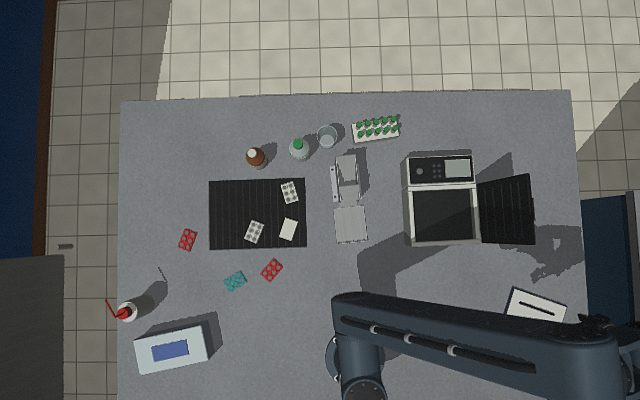

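View pics/side0.png

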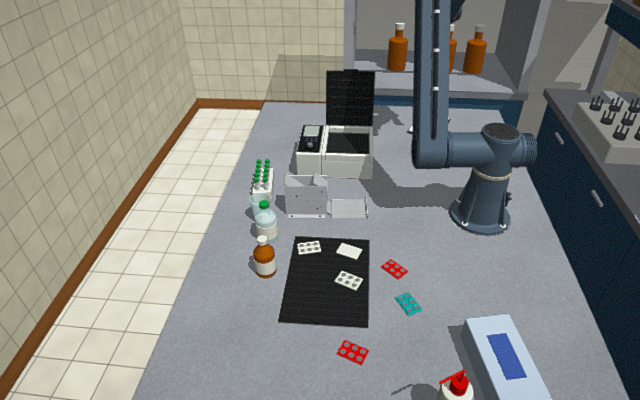

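Top: white plates on the mat at (290,192) wells up, (254,232) wells up and (289,229) plain, so wells down. The look-alikes off the mat are red at (187,239) and (271,269), and turquoise at (235,281). The turner is at (347,180) with its tray at (350,224), and the reader is at (445,215) with its lid to the right. I'll check these in one close crop.

```bash
cat > h.py <<'E'
from bench import r,claw,ik,optics
import cv2,numpy as np
def shot(n,save=None):
    im=optics.camera(n)[:,:,::-1].copy()
    if save: cv2.imwrite(save,im)
    return im
def cast(n,px,z):
    P=optics.camera_params(n)
    u=cv2.undistortPoints(np.array(px,float).reshape(-1,1,2),P["camera_matrix"],P["distortion"]).reshape(-1,2)
    d=np.c_[u,np.ones(len(u))]@P["attitude"].T
    return (P["eye"]+d*((z-P["eye"][2])/d[:,2])[:,None])[:,:2]
def proj(n,p):
    P=optics.camera_params(n);R=P["attitude"].T
    return cv2.projectPoints(np.array(p,float).reshape(-1,1,3),cv2.Rodrigues(R)[0],-R@P["eye"],P["camera_matrix"],P["distortion"])[0].reshape(-1,2)
def plates(im,roi,z,thr=150,K=6):
    """white blobs in roi (x0,y0,x1,y1) of a top picture -> (x,y,yaw deg of long side,L,W,dark fraction)"""
    x0,y0,x1,y1=roi
    big=cv2.resize(im[y0:y1,x0:x1],None,fx=K,fy=K,interpolation=cv2.INTER_CUBIC)
    m=(big.min(2)>thr).astype(np.uint8)
    mc=cv2.morphologyEx(m,cv2.MORPH_CLOSE,np.ones((3*K,3*K)))
    out=[]
    for c in cv2.findContours(mc,cv2.RETR_EXTERNAL,cv2.CHAIN_APPROX_NONE)[0]:
        if cv2.contourArea(c)<80*K*K: continue
        w=cast("top",(c.reshape(-1,2)+.5)/K-.5+[x0,y0],z)
        (cx,cy),(a,b),t=cv2.minAreaRect(w.astype(np.float32))
        if a<b: a,b,t=b,a,t+90
        t=(t+90)%180-90
        k=np.zeros_like(m);cv2.drawContours(k,[cv2.convexHull(c)],-1,1,-1);k=cv2.erode(k,np.ones((2*K,2*K)))
        g=big.min(2)[k>0]
        out.append((round(cx,1),round(cy,1),round(t,1),round(a,1),round(b,1),round(float(g.std()),1)))
    return out
MAT=(205,175,310,254)
def R(yaw): # tool down, closing line (tool y) perpendicular to long side at yaw
    c,s=np.cos(np.radians(yaw)),np.sin(np.radians(yaw))
    return np.array([[c,s,0],[s,-c,0],[0,0,-1.]])
E
python3 - <<'E'
from h import *
im=cv2.imread("pics/top0.png")
print(plates(im,MAT,11))
a=cv2.resize(im[145:265,200:360],None,fx=4,fy=4,interpolation=cv2.INTER_CUBIC)
b=cv2.resize(im[140:260,320:540],None,fx=3.6,fy=3.6,interpolation=cv2.INTER_CUBIC)
cv2.imwrite("pics/ca.png",a);cv2.imwrite("pics/cb.png",b)
E
```

```text
[(448.3, 345.5, -23.5, 70.7, 46.7, 29.7), (453.9, 223.1, -20.4, 71.4, 46.9, 5.9), (584.4, 216.3, 15.2, 71.7, 47.0, 33.9)]
```

View pics/ca.png

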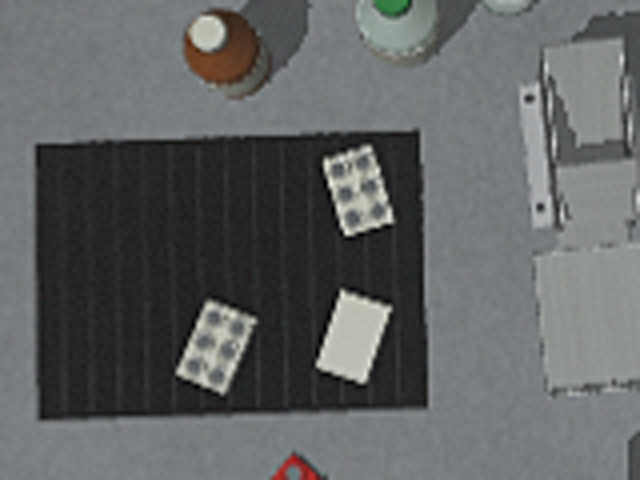

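View pics/cb.png

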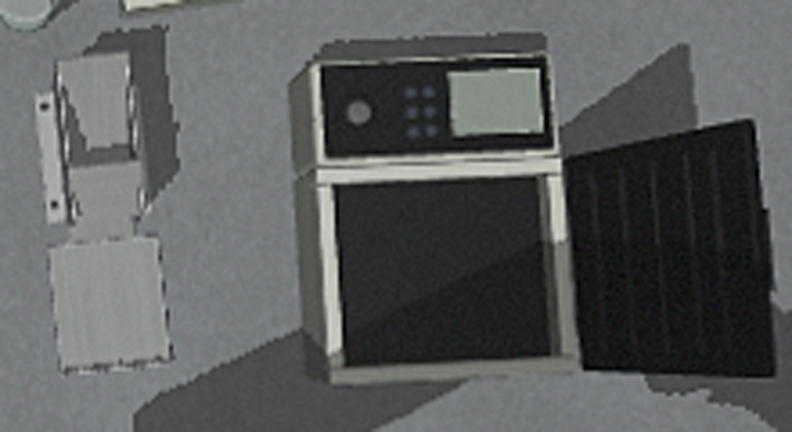

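The crop confirms the choice: two plates with six wells and one plain plate on the mat, none red or turquoise. It also shows the turner's apron top edge near crop (104,162), the tray corners, the compartment and the START button at (357,112). Next I'll turn these into positions.

```bash
python3 - <<'E'
from h import *
def cb(p,z): return cast("top",(np.array(p,float)+.5)/3.6-.5+[320,140],z).round(1)
print("tray z4 TL TR, stop z20 BR BL",cb([(50,248),(157,238)],4).tolist(),cb([(172,360),(62,374)],16).tolist())
print("apron edge",cb([(72,166),(138,161)],143).tolist())
print("ramp top",cb([(57,60),(129,54)],138).tolist())
print("rim inner TL BL",cb([(333,186),(344,365)],110).tolist())
print("rim outer BL BR; TL TR",cb([(330,382),(580,374)],110).tolist(),cb([(316,174),(563,158)],110).tolist())
print("console outer TL TR",cb([(317,66),(552,54)],117).tolist())
print("floor TR BR",cb([(541,177),(553,358)],85).tolist())
print("button",cb([(357,112)],139).tolist())
print("lid edge z 333",cb([(754,120),(776,376)],333).tolist())
E
```

```text
tray z4 TL TR, stop z20 BR BL [[522.6, 59.1], [529.8, -47.7]] [[408.9, -57.1], [398.1, 51.1]]
apron edge [[588.0, 40.6], [590.9, -18.7]]
ramp top [[685.5, 51.1], [689.3, -14.3]]
rim inner TL BL [[567.0, -200.5], [403.0, -203.3]]
rim outer BL BR; TL TR [[387.9, -189.9], [388.4, -420.2]] [[578.5, -185.3], [587.5, -416.0]]
console outer TL TR [[677.9, -189.3], [684.0, -408.8]]
floor TR BR [[572.8, -404.2], [402.8, -406.0]]
button [[630.8, -218.5]]
lid edge z 333 [[587.9, -473.5], [393.5, -476.9]]
```

```bash
cat >> h.py <<'E'
def best(p,yaw):
    q=np.radians(0);c=[]
    now=r.sense()["qpos"]
    for k in(0,180,-180):
        j=ik(p,R(yaw+k))
        if j is not None: c.append((np.abs(np.array(j)-now).max(),yaw+k))
    return R(min(c)[1])
def pick(x,y,yaw,plane,hi=220):
    """plane = height of surface under the plate"""
    M=best([x,y,hi],yaw)
    r.reach([x,y,hi],M); r.movel([x,y,plane+40],feed=250); r.movel([x,y,plane-1.5],feed=60)
    claw.close(60); r.movel([x,y,plane+15],feed=60); r.movel([x,y,hi],feed=200)
    s=r.sense(); print("picked t",round(s["time_s"],1),"open",round(s["opening"],3),"F",s["gripper_force"])
RO=np.array([486,-303.]);RY=1.0
def cell(dx,dy):
    c,s=np.cos(np.radians(RY)),np.sin(np.radians(RY)); return RO+[c*dx-s*dy,s*dx+c*dy]
def place(dx,dy,hi=220):
    x,y=cell(dx,dy); M=best([x,y,hi],RY)
    r.movel([x,y,hi],feed=250,rot=M); s=r.sense(); print("over reader open",round(s["opening"],3))
    r.movel([x,y,110],feed=200); print("hit",r.movel([x,y,84.3],feed=40,stop_force=12),r.sense()["position"][2])
    claw.ungrasp(); r.movel([x,y,hi],feed=200)
E
python3 - <<'E'
from h import *
s=r.sense()["position"]
r.movel([s[0],s[1],430]); 
r.reach([480,200,430],best([480,200,430],-20.4))
pick(453.9,223.1,-20.4,3)
c=[608,11.8]
M=best([*c,230],3.8)
r.movel([*c,230],feed=200,rot=M); print(r.sense()["opening"])
r.movel([*c,151.5],feed=100); claw.ungrasp(); r.movel([*c,230],feed=250)
r.reach([480,330,300],best([480,330,300],-23.5))
im=shot("top","pics/t1.png"); print(plates(im,MAT,11)); print(r.sense()["time_s"])
sd=shot("side","pics/s1.png")
a=cv2.resize(im[140:260,310:400],None,fx=4,fy=4,interpolation=cv2.INTER_CUBIC);b=cv2.resize(sd[150:270,260:380],None,fx=4,fy=4,interpolation=cv2.INTER_CUBIC)
cv2.imwrite("pics/t1c.png",cv2.hconcat([a,b])[:,:800])
E
```

```text
picked t 9.2 open 0.54 F 61.406482458114624
0.5381158057139623
[(584.0, 216.2, 15.2, 71.4, 47.0, 34.4)]
13.9
```

View pics/t1c.png

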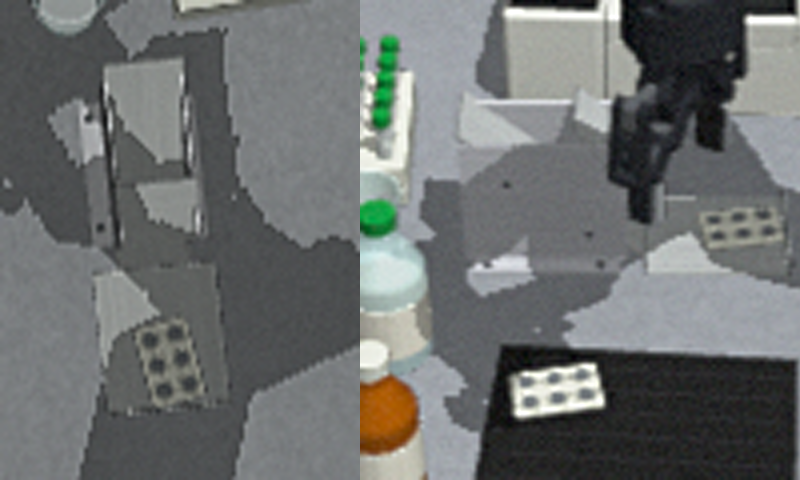

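The plate lies on the tray with its wells up (crop corners (135,323) to (205,402)). Next is the mat plate at (584,216).

```bash
python3 - <<'E'
from h import *
r.movel([480,330,330])
pick(584.2,216.3,15.2,3)
r.movel([486,100,230],feed=300)
place(42,0)
im=shot("top","pics/t2.png"); print(plates(im,MAT,11)); print(r.sense()["time_s"])
for t in(150,165,180,195): print(t,plates(im,(330,200,370,245),12,t))
sd=shot("side","pics/s2.png")
a=cv2.resize(im[180:260,320:380],None,fx=5,fy=5,interpolation=cv2.INTER_CUBIC);b=cv2.resize(im[140:260,395:525],None,fx=10/3,fy=10/3,interpolation=cv2.INTER_CUBIC)
cv2.imwrite("pics/t2c.png",cv2.hconcat([a,b]))
E
```

```text
picked t 18.9 open 0.54 F 61.39226317405701
over reader open 0.535
hit False 84.21829738020311
[(448.4, 345.5, -24.3, 71.3, 47.0, 31.5)]
24.1667
150 [(476.9, 3.3, 4.4, 163.0, 109.7, 21.3)]
165 [(441.8, -7.9, 14.9, 79.2, 56.0, 36.5)]
180 [(443.2, -4.0, 12.2, 70.1, 47.2, 36.0)]
195 []
```

View pics/t2c.png

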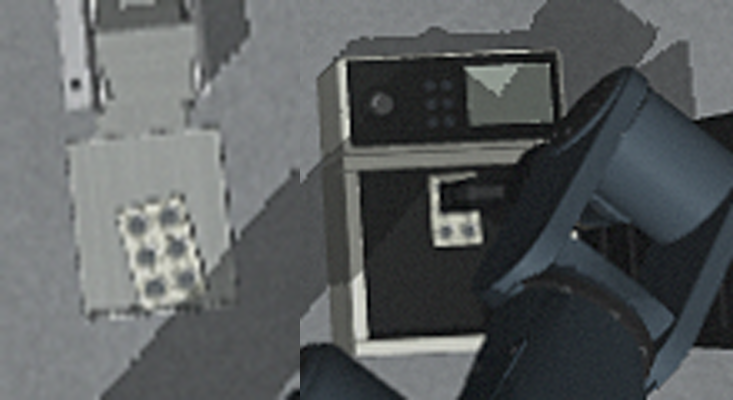

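The tray plate is measured at (443,-4), yaw 12. The first plate lies in the compartment, wells up. I'll load the tray plate next, then the last mat plate.

```bash
python3 - <<'E'
from h import *
print(cast("top",np.array([[163,252.]])/5+[319.6,179.6],12))
r.movel([470,-60,230],feed=250)
pick(443.2,-4,12.2,4)
place(-42,-39.5)
r.movel([486,50,260],feed=300)
im=shot("top"); p=[q for q in plates(im,MAT,11) if q[4]>40]; print(p)
if len(p)!=1 or abs(p[0][3]-72)>4: p=[(448.4,345.5,-24.3)]
r.movel([460,200,260],feed=300)
pick(*p[0][:3],3)
r.movel([486,100,230],feed=300)
place(-42,39.5)
r.movel([486,0,300],feed=300)
im=shot("top","pics/t3.png"); print(r.sense()["time_s"],plates(im,MAT,11))
print(plates(im,(405,180,490,250),93,120))
cv2.imwrite("pics/t3c.png",cv2.resize(im[140:260,395:545],None,fx=5,fy=5,interpolation=cv2.INTER_CUBIC))
E
```

```text
[[444.24701979  -4.77944727]]
picked t 29.4 open 0.536 F 61.42017960548401
over reader open 0.539
hit False 84.09259538552075
[(435.1, 473.3, -24.0, 70.5, 46.6, 28.8)]
picked t 40.7 open 0.537 F 61.41515851020813
over reader open 0.535
hit True 84.189360301006
47.5583 []
[(488.6, -317.1, 88.3, 285.3, 234.7, 55.9)]
```

View pics/t3c.png

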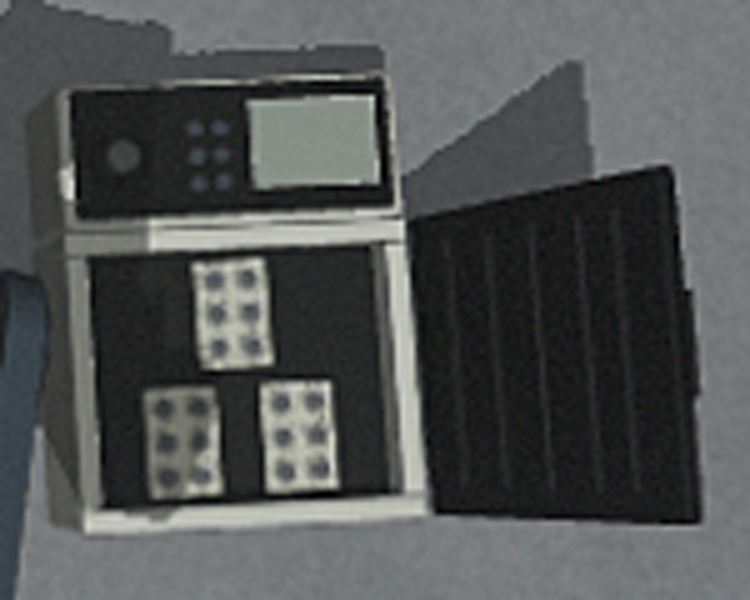

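The crop shows all three plates flat and wells up at (233,313), (183,440) and (300,437). Nothing is left on the mat. The last plate had been knocked to (435,473) and was re-found there. Now I'll close the lid from behind.

```bash
python3 - <<'E'
from h import *
r.movel([486,-20,450],feed=250); claw.close(30)
M=best([486,-545,450],0)
r.movel([486,-300,450],feed=250,rot=best([486,-300,450],0)); r.movel([486,-550,450],feed=250)
r.movel([486,-550,303],feed=150)
print(r.movel([486,-305,303],feed=60,stop_force=25),r.sense()["position"],r.sense()["ft_force"])
r.sleep(0.5)
r.movel([486,-305,450],feed=200); r.movel([486,-60,400],feed=250); r.sleep(3)
im=shot("top","pics/t4.png");sd=shot("side")
print(r.sense()["time_s"])
a=cv2.resize(im[140:260,395:525],None,fx=3,fy=3);b=cv2.resize(sd[60:180,280:390],None,fx=3,fy=3)
cv2.imwrite("pics/t4c.png",cv2.hconcat([a,b]))
E
```

```text
False [ 485.9905272  -305.10244194  302.99309769] [-0.63619986  0.6513928  -0.33270313]
62.5
```

View pics/t4c.png

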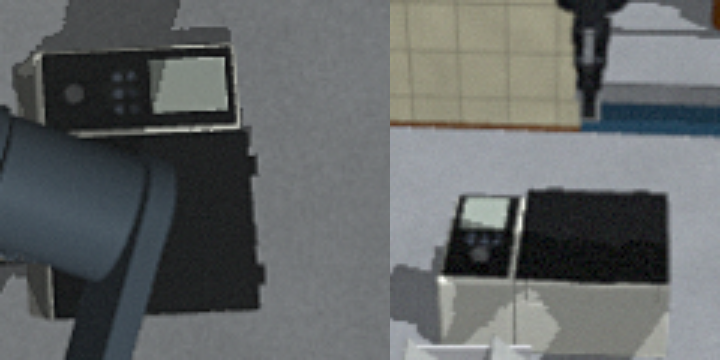

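The lid looks fully shut in both views. The button is at top pixel (420,171) and side pixel (310,145).

```bash
python3 - <<'E'
from h import *
print(cast("top",[(419.7,171)],139),cast("side",[(309.7,144.7)],139))
b=np.array([630.8,-218.5])
b=(b+cast("top",[(419.7,171)],139)[0])/2
r.movel([*b,350],feed=250); r.movel([*b,155],feed=150)
print(r.movel([*b,128],feed=15,stop_force=15),r.sense()["position"],r.sense()["ft_force"])
r.sleep(.3)
r.movel([*b,250],feed=150); r.movel([486,0,400],feed=250)
im=shot("top");sd=shot("side")
print(r.sense()["time_s"])
a=cv2.resize(im[140:260,395:525],None,fx=3,fy=3);c=cv2.resize(sd[60:180,280:390],None,fx=3,fy=3)
cv2.imwrite("pics/t5c.png",cv2.hconcat([a,c]))
E
```

```text
[[ 629.9098624 -221.3926226]] [[ 628.28806336 -202.65075272]]
False [ 630.38605674 -219.98928147  129.0922111 ] [-2.26203777  1.10935776  6.8402241 ]
69.6583
```

View pics/t5c.png

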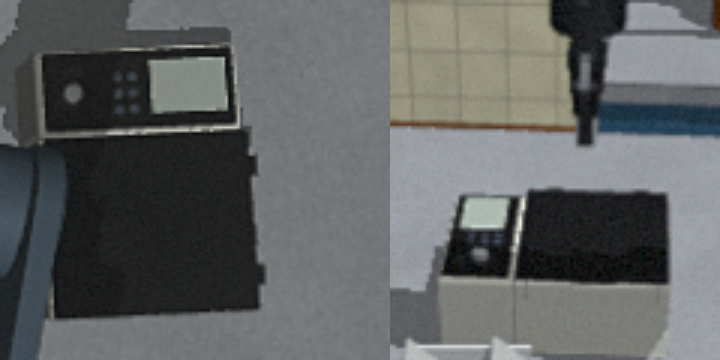

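Contact was about 7 N at z = 129, and the two views disagree slightly about the button. I'll press again with a force profile to be sure.

```bash
python3 - <<'E'
from h import *
sd=shot("side","pics/s5.png"); im=shot("top","pics/t5.png")
for n,i,(x0,y0,x1,y1) in(("top",im,(410,160,432,182)),("side",sd,(302,136,320,154))):
    g=cv2.resize(i[y0:y1,x0:x1],None,fx=6,fy=6,interpolation=cv2.INTER_CUBIC).min(2)
    n_,l,st,ce=cv2.connectedComponentsWithStats((g>90).astype(np.uint8))
    for k in range(1,n_):
        if st[k,4]>150: px=(ce[k]+.5)/6-.5+[x0,y0]; print(n,px,st[k,4]/36,[cast(n,[px],z)[0].round(1).tolist() for z in(117,128,139)])
b=np.array([630.4,-220])
r.movel([*b,250],feed=250); r.movel([*b,146],feed=150)
for z in np.arange(144,124,-1.5):
    h=r.movel([*b,z],feed=15,stop_force=25); s=r.sense(); print(z,h,s["position"][2].round(2),s["ft_force"].round(1))
    if h or s["ft_force"][2]>22: break
r.movel([*b,250],feed=150)
E
```

```text
top [418.92779426 170.89169139] 18.72222222222222 [[633.7, -224.6], [632.0, -221.7], [630.3, -218.9]]
side [310.94069767 135.8251938 ] 5.972222222222222 [[636.5, -307.5], [633.9, -288.6], [631.4, -269.8]]
side [309.69398625 144.01941581] 13.472222222222221 [[633.9, -243.8], [631.4, -225.7], [628.9, -207.6]]
side [310.0545977  152.74251132] 26.583333333333332 [[625.0, -180.3], [622.6, -163.0], [620.2, -145.7]]
144.0 False 144.78 [-1.2  0.   0.7]
142.5 False 142.46 [-0.3  0.3  0.1]
141.0 False 140.82 [-0.7 -0.2 -0.3]
139.5 False 139.31 [-0.3  0.7  0.2]
138.0 False 137.85 [-0.6  0.7  0.4]
136.5 False 136.35 [-0.5 -0.4 -0.3]
135.0 False 135.2 [-1.1 -0.6  0.6]
133.5 False 133.72 [0.7 0.3 3.1]
132.0 False 132.21 [ 0.4 -0.3  3.5]
130.5 False 130.67 [-0.7  0.4  3.6]
129.0 False 129.22 [ 1.  -0.4  4.2]
127.5 False 129.02 [-1.5  1.  11.4]
126.0 False 128.91 [-4.3  0.8 16.6]
124.5 False 128.8 [-5.3  2.8 21.3]
```

The button moved from about 134.5 to a hard stop at 128.9, its full 6 mm travel, with the lid shut. The arm is clear, so I'm handing in.

```bash
python3 - <<'E'
from h import *
r.movel([486,0,400],feed=250); r.sleep(.5); print(r.sense()["time_s"]); print(r.sign_off())
E
```

```text
78.3333
the job is handed in; nothing more can be done
None
```

I handed in the job at 78 s: all three plates lie flat and wells up in the reader (one turned over with the plate turner), the lid is shut, and START was pressed to its full 6 mm travel after that.

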